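# Swing the test bar to its stop and close the hood

## Task

Get the bar fixture ready for a test: push the free end of the aluminium bar round its pivot pin until the bar lies fully against the stop block, then lower the heavy hinged hood over it, gently and without slamming, until it is fully shut. Leave the bar at its stop, and leave the vial and the glass beaker beside the fixture standing where they are.

Things in the scene. Friction and masses are not known exactly. Their poses are not given: they have to be found in the camera images.
- fixture: Grey plate 10 mm thick, screwed to the table, with an upright 8 mm steel pivot pin at its far end. Origin: foot of the pin, at table level; x roughly away from the robot, y left, z up. The plate covers x -145 to -15, y -115 to +81 mm, with a 40 mm wide tongue under the pin. The pin's dark head (19 mm across, top 30 mm above the table) keeps the bar down.
- stop (a point): Left face of the dark steel stop block (18 x 16 mm, top 28 mm above the table), at fixture x -118, y -11 mm, 19 mm above the table. The bar rests against this face when home; it then points along the fixture's -x, its left edge at fixture y +11 mm.
- bar: Loose plain aluminium bar 165 x 22 x 12 mm, 0.13 kg, flat on the plate (underside 10, top 22 mm above the table), threaded on the pin by a 10 mm hole. Origin: hole centre, on the underside; x along the bar to its free end, 150 mm away. Starts 0.6 to 1.0 rad out to the left (fixture +y) of home; slides round the pin when pushed on its left edge, and stays where left.
- bar_end (a point): Centre of the bar's free end face, half-way up its thickness.
- hood (a joint): Angle of the white hood, rad: 0 shut, 1.57 upright, 1.95 open limit. It starts at 1.5 to 1.85, upright on the right (fixture -y) side, and closes by swinging over to the left. 0.5 kg; its friction hinge holds it at any angle; pushing it near the free edge takes up to about 6 N. Shutting faster than 1.2 rad/s over the last 0.3 rad is a slam.
- hood_hinge (a point): Middle of the hinge axis, which runs along the fixture's x, 44 mm above the table, at fixture x -75, y -110 mm.
- hood_edge (a point): Middle of the hood's free edge on its flat outer face, which lies 7 mm outside the hinge axis. The hood is 110 mm along the hinge by 155 mm from hinge to free edge, with a 32 mm skirt on the free edge and 14 mm lips on the ends, all on the inner side. Shut, the outer face is 51 mm above the table and the bar's end sticks out 20 mm at the front.
- vial: Small loose vial with a cap, 25 mm across, 47 mm tall, standing to the left of the fixture; origin at the centre of its foot. Not to be disturbed.
- beaker: Loose glass beaker, 51 x 56 mm, 68 mm tall, standing to the right of the fixture; origin at the centre of its foot. Not to be disturbed.

How it is judged:
By the outcome, as a careful person would: the job done as asked, in the order asked, and still so for the second after the job is handed in, with the robot touching nothing.
It also fails if it takes over 58 s, if anything falls off the work surface, if the arm or the gripper's body presses on something with over 40 N, if the wrist force passes 120 N, or if a joint passes its speed limit or range.

## Robot

A 6-joint arm with a two-finger parallel gripper is mounted at the origin on a cart in front of the work surface, level with it; the furniture and walls round the work are solid. World frame = base frame: x ahead of the robot, y to its left, z up, the work surface at z = 0. Lengths are in m, angles in rad, forces in N, time in s.
With the tool pointing down it reaches from about 0.375 to 0.975 m from the base axis. Payload 3.8 kg.
Tool frame: the origin (TCP) lies midway between the tips of the shut fingers; the grasp point (between the pads) lies 19 mm behind it; x points along the fingers, y is the direction in which the jaws open and shut, and the axes are right-handed (so a half turn about x gives the same grasp; the last joint's range is limited). The gripper opens to 88 mm and grips with 3 to 60 N. Pads are 18 mm wide; open, the fingers measure 123 mm over their backs; the gripper's body (75 mm by 187 mm) begins 45 mm behind the grasp point.
Start: joints at [1.2, 0.264, 1.604, -0, 1.274, -0.037], TCP at [0.221, 0.638, 0.239] pointing down, gripper open.
Joint ranges: [-2.63, 2.63], [-0.94, 2.18], [0.31, 2.57], [-1.31, 4.45], [0, 2.66], [-2.55, 2.55]. Speed limits (rad/s): [2.57, 2.57, 3.14, 3.14, 3.14, 3.14].

## Interface

Orientations are given as a rotation vector (axis times angle).
In Python, from cell import manip, inverse_kinematics, cams, order gives the robot as it stands. Calls block until the motion is done:
- manip.move_pose(position, orientation): joint-space move of the TCP to a pose.
- manip.move_linear(position, rate=0.15, rot=None): straight line of the TCP; rot=None keeps the orientation; rate is the mean speed in m/s.
- manip.set_joints(angles): joint-space move.
- manip.set_gripper(opening, force=None): finger opening in m; force is the grip in N (None keeps the last); returns when the fingers have stopped.
- manip.dwell(seconds).
- inverse_kinematics(position, orientation): joint angles nearest the present ones, or None.
- manip.state(): the state.
- cams.capture(name): name is "scene" or "top" or "wrist"; returns a dict with "image" (480x640x3 uint8, blue, green, red), "z_map" (480x640 float32, m along the optical axis (not along the pixel's ray), 0 where there is no reading), "intrinsics" (3x3 intrinsics, pixels), "position" and "orientation" of the camera in the world; the wrist camera has in their place "T_tool_cam" (4x4, takes a point from camera to tool coordinates, whose origin is the TCP and whose axes are the tool frame's). Camera axes: x right, y down, z forward; pixel columns grow to the right and rows downward; lengths in m; the calibration is good to about 2 mm. The wrist camera is an equidistant fisheye: a pixel r from the principal point sees the ray r / f radians off the axis. A picture is of the moment at which its call begins: read the wrist's pose just before it.
A pose or a line that the arm cannot do raises manip.IKError and nothing moves.
- order.close_job(): hands the job in, once; it reports no verdict.
The state is a dict: "clock": time; "joint_pos": joint angles; "joint_velocities": joint speeds; "tau": joint torques, N m; "tool_pos": TCP position; "tcp_rot": TCP orientation; "contact_force": force on the tool from outside, world axes, zero at the start; "moment": the same for the moment, N m; "gripper_width": finger opening in m.
Only numpy, scipy, OpenCV 4.12 (cv2) and the standard library are available. Lean on these libraries where they do the work, as an engineer would, in place of code of your own. Each camera call takes 0.05 s, during which the arm holds its last target. There are 200 camera calls.

## Working session

There is one attempt and no reset: what is moved stays moved. The work goes in short steps, each a Python script; the robot and the scene stay as the last script left them, time stands still between calls to the robot, and variables do not carry over. Pictures are saved under pics/ and viewed, about 8 in all and at most 12, crops included, and the job is handed in when it is done.

```bash
ls; mkdir -p pics; python3 - <<'E'
from cell import manip, cams
import cv2, numpy as np, pickle
d={}
for n in ("scene","top"):
    c=cams.capture(n); d[n]=c; cv2.imwrite(f"pics/{n}0.png",c["image"]); print(n,c["position"],c["orientation"],c["intrinsics"].tolist())
pickle.dump(d,open("c0.pkl","wb")); s=manip.state(); print(s["clock"],s["tool_pos"],s["tcp_rot"])
E
```

```text
pics
scene [-0.14147265 -0.48397187  0.89559017] [-2.18738726  1.00932954 -0.43435518] [[570.6778377832812, 0.0, 318.33550836074204], [0.0, 570.6778377832812, 249.70863788016635], [0.0, 0.0, 1.0]]
top [0.35285258 0.04404829 1.07320693] [-2.17471978  2.14571558 -0.15459737] [[562.3276197802487, 0.0, 319.8531711153524], [0.0, 562.3276197802487, 252.38972272571507], [0.0, 0.0, 1.0]]
0.1 [0.22092839 0.63714957 0.23753012] [ 0.26044483  1.5552899  -0.26350966]
```

View pics/top0.png

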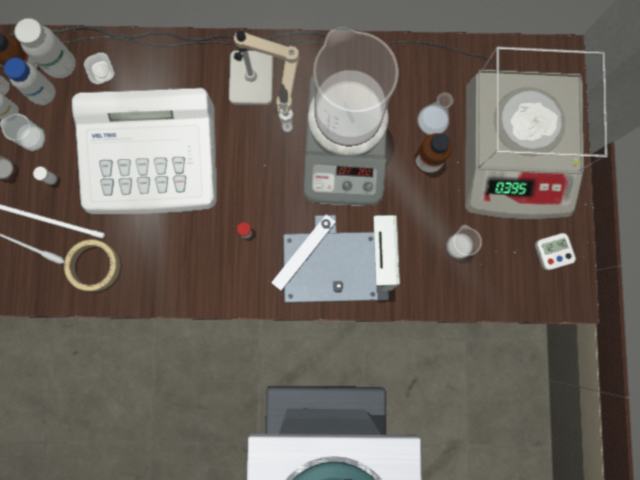

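View pics/scene0.png

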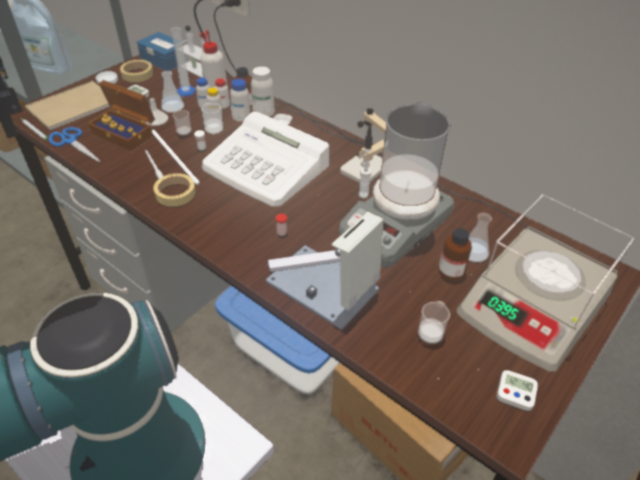

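The top view shows the pin at about (326,223), the bar's free end at (277,283), the stop at (338,287), the upright hood at (386,250), the vial at (245,231) and the beaker at (462,245). Next I'll measure these by masks.

```bash
cat > h.py <<'E'
import numpy as np, cv2
from scipy.spatial.transform import Rotation as R
def ray(c,uv,z):
    d=R.from_rotvec(c["orientation"]).as_matrix()@np.linalg.solve(c["intrinsics"],[uv[0],uv[1],1.])
    p=np.array(c["position"]); return p+d*(z-p[2])/d[2]
def cloud(c):
    v,u=np.mgrid[:480,:640]; z=c["z_map"]; K=c["intrinsics"]
    P=np.dstack([(u-K[0,2])/K[0,0]*z,(v-K[1,2])/K[1,1]*z,z])
    return P@R.from_rotvec(c["orientation"]).as_matrix().T+c["position"]
def proj(c,p):
    q=R.from_rotvec(c["orientation"]).as_matrix().T@(np.array(p)-c["position"]); q=c["intrinsics"]@q; return q[:2]/q[2]
E
python3 - <<'E'
import pickle
from h import *
d=pickle.load(open("c0.pkl","rb")); t=d["top"]; im=t["image"]
cv2.imwrite("pics/crop1.png",cv2.resize(im[200:310,230:410],None,fx=4.4,fy=4.4,interpolation=cv2.INTER_CUBIC))
hsv=cv2.cvtColor(im,cv2.COLOR_BGR2HSV)
P=cloud(t)
for n,uv in dict(pin=(326,223),stop=(338,286),plate=(330,265),bar=(300,255),hood=(386,220),vial=(245,231),beak=(462,245)).items(): print(n,P[uv[1],uv[0]].round(3))
def blobs(m,x0,x1,y0,y1,z):
    mm=np.zeros(m.shape,np.uint8); mm[y0:y1,x0:x1]=m[y0:y1,x0:x1]
    for c in cv2.findContours(mm,cv2.RETR_EXTERNAL,cv2.CHAIN_APPROX_NONE)[0]:
        if cv2.contourArea(c)>8:
            r=cv2.minAreaRect(c); print(cv2.contourArea(c),np.round(r[0],1),np.round(r[1],1),[ray(t,p,z)[:2].round(4).tolist() for p in cv2.boxPoints(r)],"ctr",ray(t,r[0],z).round(4))
g=hsv[...,2]; s=hsv[...,1]
print("bar");blobs((g>200)&(s<60),265,345,212,292,.022)
print("pinhead");blobs((g<90),316,337,214,233,.030)
print("stop");blobs((g<90),328,350,276,296,.028)
print("vial");blobs((s>150)&(g>80),235,255,220,242,.047)
print("plate");blobs((s<100)&(g>90),272,378,214,306,.010)
E
```

```text
pin [0.544 0.021 0.035]
stop [ 0.427 -0.003  0.03 ]
plate [0.468 0.011 0.011]
bar [0.485 0.069 0.022]
hood [ 0.52  -0.071  0.2  ]
vial [0.525 0.17  0.049]
beak [ 0.508 -0.237  0.024]
bar
867.0 [299.8 255.4] [12.7 77.5] [[0.4337, 0.1226], [0.5499, 0.0335], [0.535, 0.0146], [0.4191, 0.1038]] ctr [0.484  0.0689 0.022 ]
32.5 [328.3 219.5] [12.2  6.1] [[0.5549, 0.0288], [0.5648, 0.0225], [0.552, 0.003], [0.5421, 0.0094]] ctr [0.5535 0.0159 0.022 ]
pinhead
stop
vial
124.0 [243.5 228. ] [12. 13.] [[0.5415, 0.1855], [0.5419, 0.1615], [0.5194, 0.1608], [0.519, 0.1848]] ctr [0.5304 0.1731 0.047 ]
plate
7600.0 [324.5 258. ] [ 88. 105.] [[0.5649, 0.1239], [0.568, -0.0781], [0.3989, -0.078], [0.3963, 0.12]] ctr [0.4812 0.0221 0.01  ]
```

View pics/crop1.png

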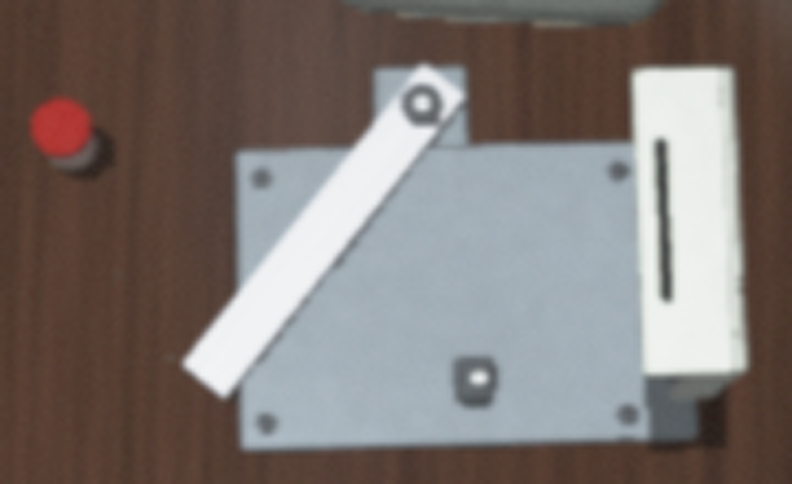

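```bash
python3 - <<'E'
import pickle
from h import *
d=pickle.load(open("c0.pkl","rb")); t=d["top"]
f=lambda x,y,z:ray(t,(230+(x+.5)/4.4-.5,200+(y+.5)/4.4-.5),z)[:2]
pin=f(421,104,.030); st=f(475,378,.028)
LF=f(237,150,.01);LN=f(241,449,.01);RN=f(697,440,.01);RF=f(630,142,.01)
print("pin",pin,"stop",st,"corners",LF,LN,RN)
print("len L",np.linalg.norm(LF-LN),"near",np.linalg.norm(LN-RN))
a=lambda v:np.arctan2(v[1],v[0])
print("yaw: left",a(LF-LN),"near",a(LN-RN)-np.pi/2,"far",a(LF-RF)-np.pi/2)
yaw=(a(LF-LN)*.4+(a(LN-RN)-np.pi/2)*.6)
M=np.array([[np.cos(yaw),-np.sin(yaw)],[np.sin(yaw),np.cos(yaw)]])
for n,p in dict(stop=st,LF=LF,LN=LN,RN=RN).items(): print(n,((p-pin)@M).round(4))
# hood points in fixture frame from both clouds
for n in d:
    P=cloud(d[n]).reshape(-1,3); q=np.c_[(P[:,:2]-pin)@M,P[:,2]]
    m=(abs(q[:,0]+75e-3)<.045)&(q[:,1]<-.05)&(q[:,1]>-.16)&(q[:,2]>.06)&(q[:,2]<.23); h=q[m]
    print(n,m.sum(),"y-z bins")
    for z in np.arange(.06,.23,.02):
        k=h[(h[:,2]>=z)&(h[:,2]<z+.02)]
        if len(k)>5: print(round(z,2),len(k),np.percentile(k[:,1],[2,50,98]).round(4),k[:,2].mean().round(4))
c=d["top"];P=cloud(c)[225:265,440:490].reshape(-1,3);P=P[P[:,2]>.05];print("beaker",P.mean(0) if len(P) else None)
# bar angle from long sides
b=np.array([-.1162,.0891]); print("bar ang",np.pi-(a(b)-yaw))
from cell import manip; s=manip.state(); print(R.from_rotvec(s["tcp_rot"]).as_matrix().round(2))
E
```

```text
pin [0.54473725 0.02173625] stop [ 0.42777664 -0.00247745] corners [0.52689888 0.10110934] [0.39729274 0.09668968] [ 0.4037113  -0.09887668]
len L 0.1296814735478031 near 0.19567166313793247
yaw: left 0.034087475691259354 near 0.03280860408283903 far 0.035439828071369917
stop [-0.1177 -0.0203]
LF [-0.0152  0.0799]
LN [-0.1449  0.0798]
RN [-0.145  -0.1158]
scene 2103 y-z bins
0.06 187 [-0.1212 -0.1186 -0.1167] 0.0704
0.08 184 [-0.1189 -0.1171 -0.1156] 0.09
0.1 207 [-0.1177 -0.116  -0.1143] 0.1102
0.12 209 [-0.1165 -0.1147 -0.1129] 0.1306
0.14 214 [-0.115  -0.1134 -0.1115] 0.1504
0.16 228 [-0.1138 -0.1121 -0.1105] 0.17
0.18 838 [-0.112  -0.0988 -0.0763] 0.1951
0.2 36 [-0.11   -0.0848 -0.0823] 0.201
top 1301 y-z bins
0.18 986 [-0.1068 -0.0887 -0.0721] 0.198
0.2 315 [-0.1065 -0.0918 -0.0763] 0.2013
beaker [ 0.50756945 -0.2282992   0.08841668]
bar ang 0.6874751406130626
[[-0.    0.33  0.94]
 [-0.    0.94 -0.33]
 [-1.   -0.   -0.  ]]
```

```bash
cat >> h.py <<'E'
PIN=np.array([.5447,.0217]); YAW=.0335
FM=np.array([[np.cos(YAW),-np.sin(YAW)],[np.sin(YAW),np.cos(YAW)]])
def W(x,y,z): return np.r_[PIN+FM@[x,y],z]          # fixture -> world
def rot(a):                                          # tool down, jaw axis at fixture angle -a
    y=np.array([np.cos(YAW-a),np.sin(YAW-a),0]); x=np.array([0,0,-1.])
    return R.from_matrix(np.c_[x,y,np.cross(x,y)]).as_rotvec()
def barpose(a,n,z=.016,s=.133):
    return W(-np.cos(a)*s+np.sin(a)*n, np.sin(a)*s+np.cos(a)*n, z)
E
python3 - <<'E'
from h import *; from cell import manip
def show(t):
    s=manip.state(); print(t,round(s["clock"],2),s["tool_pos"].round(4),s["contact_force"].round(1))
manip.set_gripper(0,20)
a=.69
manip.move_pose(barpose(a,.045,.12),rot(a)); show("above")
manip.move_linear(barpose(a,.045),.15); show("down")
for a in (.69,.55,.4,.25,.12,.04):
    manip.move_linear(barpose(a,.020),.08,rot(a)); show(a)
a=.04
while a>-.05 and np.linalg.norm(manip.state()["contact_force"][:2])<8:
    a-=.008; manip.move_linear(barpose(a,.020),.05,rot(a)); manip.dwell(.1); show(round(a,3))
E
```

```text
above 3.45 [0.4672 0.1393 0.1204] [ 0.5 -0.4  0.5]
down 4.29 [0.4675 0.1389 0.0166] [-0.8 -0.9  0.1]
0.69 4.75 [0.4513 0.1182 0.0163] [ 0.6  1.  -0.1]
0.55 5.13 [0.4392 0.1048 0.0161] [ 0.1 -0.7 -0. ]
0.4 5.53 [0.4282 0.0883 0.0161] [-0.5  0.   0.2]
0.25 5.93 [0.4196 0.0701 0.0161] [ 0.4 -0.3 -0.6]
0.12 6.3 [0.4143 0.0534 0.0161] [-0.1 -0.   0.7]
0.04 6.58 [0.4121 0.0429 0.016 ] [-0.2  0.1  0.3]
0.032 6.93 [0.4119 0.0417 0.0161] [ 0.7  0.4 -1.7]
0.024 7.28 [0.4116 0.0404 0.0161] [ 0.4  0.9 -0.2]
0.016 7.63 [0.4112 0.0393 0.016 ] [1.2 0.1 0.4]
0.008 7.98 [0.4111 0.0383 0.0159] [-0.1  0.8  0. ]
0.0 8.33 [0.411  0.0376 0.016 ] [-0.3  4.3  0.3]
-0.008 8.68 [0.4109 0.0374 0.016 ] [-0.   8.6  0.4]
```

```bash
python3 - <<'E'
from h import *; from cell import manip,cams
manip.move_linear(barpose(0,.05),.1); manip.move_linear(barpose(0,.06,.27),.25)
manip.move_pose(W(-.075,-.19,.27),rot(0)); 
s=manip.state(); print(s["clock"],s["tool_pos"],s["contact_force"].round(1),s["joint_pos"].round(2))
t=cams.capture("top")["image"]; sc=cams.capture("scene")["image"]
f=lambda i,y,x:cv2.resize(i[y:y+150,x:x+200],None,fx=2,fy=2,interpolation=cv2.INTER_CUBIC)
cv2.imwrite("pics/p4.png",np.hstack([f(t,190,230),f(sc,190,240)]))
E
```

```text
11.3167 [ 0.47573057 -0.16981896  0.2692631 ] [ 0.7  0.1 -0.8] [-0.39 -0.08  1.92  0.    1.3  -0.43]
```

View pics/p4.png

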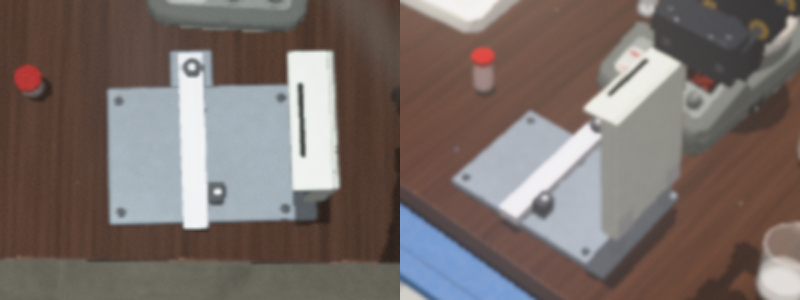

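The bar lies against the stop with no visible gap, and the vial is undisturbed. Now I'll close the hood.

```bash
python3 - <<'E'
from h import *; from cell import manip
def hp(a,out=0,r=.135):
    o=.007+out
    return W(-.075,-.110+r*np.cos(a)-o*np.sin(a)-.009,.044+r*np.sin(a)+o*np.cos(a))
def show(t):
    s=manip.state(); print(t,round(s["clock"],2),s["tool_pos"].round(4),s["contact_force"].round(1)); return s["contact_force"]
manip.move_linear(hp(1.506,.025),.15); show("pre")
for a in np.arange(1.48,.34,-.1):
    manip.move_linear(hp(a),.06); f=show(round(a,2))
    if np.linalg.norm(f)>20: raise SystemExit("force")
for a in np.arange(.32,-.001,-.05):
    manip.move_linear(hp(a),.03); f=show(round(a,2))
    if np.linalg.norm(f)>25: raise SystemExit("force")
a=0.
while a>-.06 and f[2]<12:
    a-=.006; manip.move_linear(hp(a),.02); manip.dwell(.1); f=show(round(a,3))
E
```

```text
pre 12.24 [ 0.4752 -0.123   0.1816] [ 0.8 -0.5  0.3]
1.48 12.87 [ 0.4738 -0.0941  0.1793] [ 0.4 -0.4  1.4]
1.38 13.24 [ 0.473  -0.0805  0.1777] [ 0.5 -1.3 -0.7]
1.28 13.62 [ 0.4724 -0.067   0.175 ] [-0.2 -0.3 -0.1]
1.18 13.99 [ 0.472  -0.054   0.1712] [ 1.  -0.2 -0.8]
1.08 14.37 [ 0.4717 -0.0416  0.1661] [ 0.5  0.  -0.3]
0.98 14.74 [ 0.4713 -0.0297  0.1597] [-0.2  0.6 -0.2]
0.88 15.12 [ 0.4709 -0.0186  0.1522] [0.6 0.2 0.6]
0.78 15.49 [ 0.4704 -0.0082  0.1435] [ 0.5  0.9 -0.1]
0.68 15.87 [0.4701 0.0012 0.1338] [-0.  -0.5 -1. ]
0.58 16.24 [0.4697 0.0096 0.1233] [-1.3  0.2 -0.3]
0.48 16.62 [0.4694 0.017  0.112 ] [ 0.3  0.4 -0.5]
0.38 16.99 [0.4692 0.0232 0.1   ] [-0.9  0.2  1.2]
0.32 17.41 [0.4694 0.0262 0.0929] [-0.6  1.  -0.1]
0.27 17.78 [0.4692 0.0285 0.0865] [-0.4 -0.  -0.1]
0.22 18.16 [0.4691 0.0305 0.08  ] [0.4 0.1 0.7]
0.17 18.53 [0.4691 0.0321 0.0734] [-0.5 -0.3  0.2]
0.12 18.91 [0.469  0.0334 0.0668] [ 0.1  0.2 -1. ]
0.07 19.28 [0.469  0.0344 0.0601] [-1.1 -0.2 -0.5]
0.02 19.66 [0.4689 0.0351 0.0534] [ 0.3  0.1 -0.4]
-0.006 20.08 [0.4696 0.0352 0.0513] [-3.1 -0.8 10.4]
-0.012 20.43 [0.4696 0.0352 0.0513] [-6.  -0.5 17.2]
```

```bash
python3 - <<'E'
from h import *; from cell import manip,cams
p=np.array(manip.state()["tool_pos"]); manip.move_linear(p+[0,0,.2],.2)
manip.move_pose([.40,.40,.28],rot(0)); s=manip.state(); print(s["clock"],s["tool_pos"])
ct=cams.capture("top"); cs=cams.capture("scene")
P=cloud(ct).reshape(-1,3); q=np.c_[(P[:,:2]-PIN)@FM,P[:,2]]
for lo,hi in ((-.10,-.07),(-.05,-.02),(0,.03)):
    m=(abs(q[:,0]+.075)<.04)&(q[:,1]>lo)&(q[:,1]<hi); print("hood z at y",lo,np.median(q[m,2]).round(4))
m=(abs(q[:,0]+.14)<.006)&(abs(q[:,2]-.022)<.006); print("bar end y range",np.percentile(q[m,1],[3,50,97]).round(4),m.sum())
hsv=cv2.cvtColor(ct["image"],cv2.COLOR_BGR2HSV); v=((hsv[...,1]>150)&(hsv[...,2]>80)).astype(np.uint8)[220:242,235:255]
c=max(cv2.findContours(v,0,1)[0],key=cv2.contourArea); print("vial rect",cv2.minAreaRect(c))
f=lambda i,y,x:cv2.resize(i[y:y+150,x:x+200],None,fx=2,fy=2,interpolation=cv2.INTER_CUBIC)
cv2.imwrite("pics/p5.png",np.vstack([np.hstack([f(ct["image"],190,230),f(cs["image"],190,250)]),np.hstack([f(ct["image"],190,330),f(cs["image"],220,330)])]))
E
```

```text
22.9833 [0.40034441 0.39911096 0.27959142]
hood z at y -0.1 0.0517
hood z at y -0.05 0.0514
hood z at y 0 0.0516
bar end y range [-0.0096 -0.0002  0.0101] 82
vial rect ((8.5, 8.0), (12.0, 13.0), 90.0)
```

View pics/p5.png

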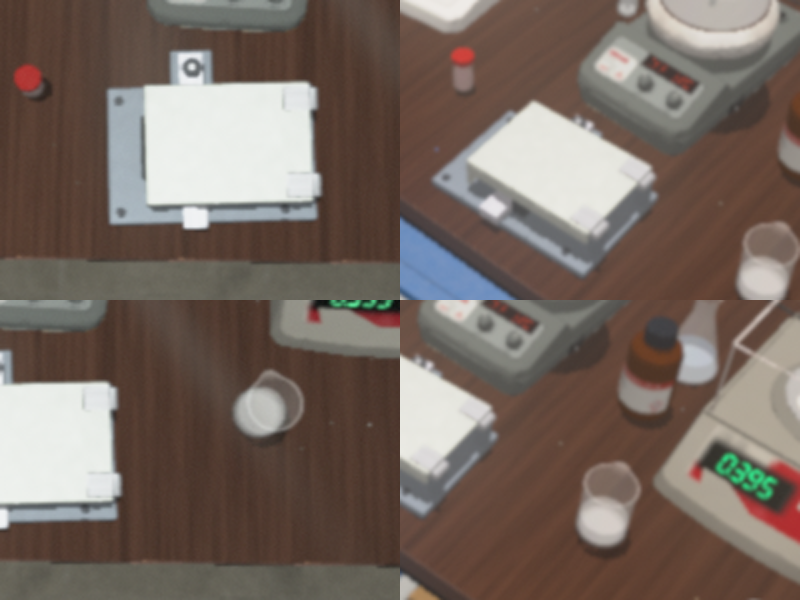

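The picture shows the hood flat and shut. The bar end is at y = 0 (edges about ±10 mm), and the vial and beaker are standing where they were.

```bash
python3 -c "
from cell import order; order.close_job()"
```

```text
the job is handed in; nothing more can be done
```

The bar is home against its stop, the hood is fully shut over it, and I handed the job in at about 23 s on the robot's clock.

I pushed the bar round its pin with the shut fingers until it pressed on the stop block at about 9 N. I then eased the hood down from about 1.5 rad, keeping the last 0.3 rad to about 0.13 rad/s on average. At the end I pressed it shut with about 17 N.

Last checks, none of which failed or disagreed:
- **Hood:** the outer face is level at 51.4–51.7 mm above the table across its width (51 mm is shut).
- **Bar:** its end is centred at fixture y ≈ 0, with its edges at about ±10 mm, so it is still at the stop.
- **Vial:** its cap is in the same place in the image as at the start.
- **Beaker:** it is standing in the same place by eye. I did not measure it again.

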